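Open the vented cabinet to its height mark and slide the vial block inside

TASK

Get the vial block under extraction. First push the cabinet's counterweighted window up from beneath the lip along its lower edge until the top of the lip's up-turned front edge is level with the pointer of the height mark on the left post, and leave it there. Then push gently with the fingertips against the near side of the aluminium block and slide it, with its three vials, along the bench under the raised window until the whole block stands inside, behind the window; the block is not to be squeezed or lifted, the vials not touched, and the clip, bottle and probe tip beside the work stay where they are.

Things in the scene. Friction and masses are not known exactly. Their poses are not given: they have to be found in the camera images.
- cabinet: Vented bench cabinet, fixed: 376 mm wide, 165 deep, two front posts 383 high, roof at 250 with a fan box to 330. Front opening y = -160 to +160 mm, no sill, bench is the floor, empty to x = 159 mm; below 56 mm a rest stop narrows each side by 5 mm. Origin: on the bench, mid-width, in the window's front plane (post faces 4 mm before it); x points inward, away from the robot, y left, z up.
- sash (a joint): Height of the sliding window above its rest stops, m: 0 = down (start), up to 0.175; runs vertically. A counterweight hidden in the right post balances it, so it stays where it is left. Pushing it takes about 4 N, a little more when fast; it coasts only a few mm.
- lip_underside (a point): Middle of the lower front edge of the window's lip; moves with it. The lip is a level aluminium ledge, 12 mm thick, 308 long (cabinet's y), sticking out 32 mm from the window towards the robot; 56 mm above the bench when down, free beneath. A finger tilted 35 to 45 degrees from vertical, tip forward, reaches under it from the front; any place along it will do.
- lip_top (a point): Middle of the top of the lip's small up-turned front edge, 14.5 mm above lip_underside; moves with the window. This is the edge to bring level with the height mark.
- mark_tip (a point): Tip of the conical pointer of the height mark, a black clamp with brass thumb screw on the left post, level with the lip's left end; it stands out 30 mm from the post's face and reaches 40 mm left of the tip. Height differs per run: 170 to 225 mm above the bench. Axes as the cabinet's.
- rack: Loose aluminium block 50 x 104 x 40 mm (x, y, z), 0.28 to 0.46 kg, three vials in wells in its top along y; vial tops 76 mm above the bench, too tall for the lowered lip. Origin: centre of underside; near side at x = -25 mm. Stands before the left or right half of the opening, turned up to 0.15 rad to the cabinet. Pushing it takes 2 to 5 N.
- rack_near_left (a point): Left end of the block's near side (the upright edge at x = -25, y = +52 mm of the block), half-way up, 20 mm above the bench.
- rack_near_right (a point): Right end of the block's near side (x = -25, y = -52 mm), half-way up, 20 mm above the bench.
- vial_1: Screw-cap vial with a black cap, 24 mm across, 56 mm tall, 20 g, standing 20 mm deep in the block's right-hand well. Origin: centre of its underside.
- vial_2: Vial with a blue cap, 25 x 56 mm, in the block's middle well. Origin: centre of its underside.
- vial_3: Vial with a red cap, 25 x 56 mm, in the block's left-hand well. Origin: centre of its underside.
- binder_clip: Loose black binder clip 39 x 32 x 10 mm lying flat on the bench before the other half of the opening; leave it. Origin: centre of its underside.
- wash_bottle: Loose squeeze bottle, white with red top, 53 mm across and 149 mm tall, standing to the right of the cabinet; leave it. Origin: centre of its underside.
- tip_a: Loose elastomer probe tip, tan dome on a black foot, 42 x 52 x 56 mm, in front of the cabinet to the left; leave it. Origin: centre of its underside.
Things that resemble listed ones, but are neither listed nor needed, are in the scene too. What is shaped like the rack but turquoise is not meant.

How it is judged:
By the outcome, as a careful person would: the job done as asked, in the order asked, and still so for the second after the job is handed in, with the robot touching nothing.
It also fails if it takes over 51 s, if anything falls off the work surface, if the arm or the gripper's body presses on something with over 40 N, if the wrist force passes 120 N, or if a joint passes its speed limit or range.

ROBOT

A 6-joint arm with a two-finger parallel gripper is mounted at the origin on a cart in front of the work surface, level with it; the furniture and walls round the work are solid. World frame = base frame: x ahead of the robot, y to its left, z up, the work surface at z = 0. Lengths are in m, angles in rad, forces in N, time in s.
With the tool pointing down it reaches from about 0.375 to 0.9 m from the base axis. Payload 3.1 kg.
Tool frame: the origin (TCP) lies between the finger pads; the fingertips stand 17 mm ahead of it and the grasp point (between the pads) lies 2 mm behind it; z points along the fingers, y is the line along which they close (so a half turn about z gives the same grasp; the last joint's range is limited). The gripper opens to 85 mm and grips with 20 to 120 N. Pads are 22 mm wide; open, the fingers measure 114 mm over their backs; the gripper's body (76 mm by 85 mm) begins 54 mm behind the grasp point. The pads swing forward as they close: fully open they stand 13 mm farther back than shut.
Start: joints at [1.159, 0.527, 1.433, -0, 1.181, -0.178], TCP at [0.145, 0.608, 0.248] pointing down, gripper open.
Joint ranges: [-3.08, 3.08], [-0.75, 2.2], [0.22, 2.44], [-1.43, 4.57], [0, 2.65], [-2.85, 2.85]. Speed limits (rad/s): [2.79, 2.79, 3.14, 3.14, 3.14, 3.14].

INTERFACE

Orientations are given as a unit quaternion [x, y, z, w].
In Python, from station import sense, vision, order gives the robot as it stands.
- The arm moves only by the shell command python3 -m crank 'ROWS' [OPENING] [FORCE]. ROWS is JSON, a list of rows, each an object with "dp": the shift along the world's x, y, z in units of 30 mm (1.0 is 30 mm), a list of three; "angular": the turn, a rotation vector about the world's x, y, z in degrees, a list of three. In form: [{"dp": [dx, dy, dz], "angular": [ax, ay, az]}, ...]. A call has 1 to 20 rows; each row shifts and turns the commanded pose from where the row before left it; what a row does not reach is not made up. A row lasts 1/10 s, in which the tool goes at most 50 mm and 8.59 degrees, less where a joint would pass 70% of its speed; a pose out of reach is approached as far as the arm can. A call is refused whole if a number of a shift passes 1 or a number of a turn 8.59, either way. A call with a gripper value outside its range is refused whole. OPENING is the closure, from 0 (fully open) to 1 (shut), set as the call begins (- or left out, the last holds). The fingers move at their own pace and stop on an object; FORCE is the grip in N (left out, the last holds). Time passes only in rows, so rows that do not move let the fingers close. It gives the time, the measured TCP pose, the force, the opening and the grip force at its end, in the units of the state.
- sense(): the state, without advancing time (a new reading comes with each control period).
- vision.snapshot(name): name is "scene" or "top" or "wrist"; returns a dict with "image" (420x560x3 uint8, blue, green, red), "range_z" (420x560 float32, m along the optical axis (not along the pixel's ray), 0 where there is no reading), "mtx" (3x3 intrinsics, pixels), "dist" ([k1, k2, p1, p2, k3] as OpenCV has them; the pictures are not rectified), "pose" (4x4, takes a point from camera to world coordinates); the wrist camera has in their place "mount" (4x4, takes a point from camera to tool coordinates, whose origin is the TCP and whose axes are the flange's). Camera axes: x right, y down, z forward; pixel columns grow to the right and rows downward; lengths in m; the calibration is good to about 2 mm. A picture is of the moment at which its call begins: read the wrist's pose just before it.
- order.sign_off(): hands the job in; it is judged then, once.
The state is a dict: "t": time; "q": joint angles; "qd": joint speeds; "tau": joint torques, N m; "tcp_pos": TCP position; "tool_rot": TCP orientation; "force": force on the tool from outside, world axes, zero at the start; "ft_torque": the same for the moment, N m; "finger_gap": opening from 0.0 (shut) to 1.0 (fully open); "gripper_force": force on a finger pad.
Only numpy, scipy, OpenCV 4.12 (cv2) and the standard library are available. Lean on these libraries where they do the work, as an engineer would, in place of code of your own. Each camera call takes 0.05 s, during which the arm holds its last target. There are 200 camera calls.

## Working session

There is one attempt and no reset: what is moved stays moved. The work goes in short steps, Python scripts to look and compute and a shell command to move; the robot and the scene stay as the last step left them, time stands still between calls to the robot, and variables do not carry over. Pictures are saved under pics/ and viewed, at most 10 in all, crops included, and the job is handed in when it is done.

```bash
mkdir -p pics; ls; cat > h.py <<'E'
import numpy as np, cv2, pickle
from station import sense, vision, order
from scipy.spatial.transform import Rotation as R
def snap(n):
    s=sense(); d=vision.snapshot(n)
    if n=="wrist":
        T=np.eye(4);T[:3,:3]=R.from_quat(s["tool_rot"]).as_matrix();T[:3,3]=s["tcp_pos"];d["pose"]=T@d["mount"]
    return d
def ray(d,u,v):
    p=cv2.undistortPoints(np.array([[[u,v]]],float),d["mtx"],d["dist"])[0,0]
    return d["pose"][:3,3], d["pose"][:3,:3]@np.array([p[0],p[1],1])
def onplane(d,u,v,z):
    o,r=ray(d,u,v); return o+r*(z-o[2])/r[2]
def depth(d,u,v):
    o,r=ray(d,u,v); w=d["range_z"][int(v)-1:int(v)+2,int(u)-1:int(u)+2]; w=w[w>0]
    return o+r*np.median(w) if w.size else None
def cloud(d):
    h,w=d["range_z"].shape; g=np.mgrid[0:h,0:w][::-1].reshape(2,-1).T.astype(float)
    p=cv2.undistortPoints(g[:,None],d["mtx"],d["dist"])[:,0]; P=np.c_[p,np.ones(len(p))]*d["range_z"].reshape(-1,1)
    W=P@d["pose"][:3,:3].T+d["pose"][:3,3]; W[d["range_z"].ravel()==0]=np.nan
    return W.reshape(h,w,3)
E
python3 - <<'E'
from h import *
s=sense();print(s)
for n in("scene","top"):
    d=snap(n);cv2.imwrite(f"pics/{n}0.png",d["image"]);pickle.dump(d,open(n+"0.pkl","wb"));print(n,d["pose"].round(3).tolist(),d["mtx"][0,0])
E
```

```text
pics
{'t': 0.0, 'q': array([ 1.15847849e+00,  5.28478030e-01,  1.43387722e+00, -2.78581315e-05,
        1.18140876e+00, -1.78491992e-01]), 'qd': array([ 4.01288233e-04, -1.69198789e-03,  9.13759211e-04,  7.43183456e-06,
       -5.85161466e-04, -3.64781574e-04]), 'tau': array([ 9.54813804e-04, -4.42340469e+01, -1.78034002e+01, -2.33975534e-04,
        8.38750158e-03, -7.61449741e-06]), 'tcp_pos': array([0.14451362, 0.6073739 , 0.24733427]), 'tool_rot': array([ 1.16641430e-01,  9.93173498e-01, -1.04240070e-03, -3.03747668e-04]), 'force': array([-0.03885201,  0.46151899, -0.0764685 ]), 'ft_torque': array([-0.04205144,  0.01956377,  0.03507695]), 'gripper_force': 0.0, 'finger_gap': 0.999728688761173}
scene [[-0.495, -0.545, 0.676, -0.21], [-0.869, 0.299, -0.395, 0.169], [0.014, -0.783, -0.622, 0.829], [0.0, 0.0, 0.0, 1.0]] 484.98594677917913
top [[-0.006, -0.991, 0.131, 0.352], [-1.0, 0.007, 0.003, -0.225], [-0.004, -0.131, -0.991, 1.426], [0.0, 0.0, 0.0, 1.0]] 487.9763632565768
```

View pics/scene0.png

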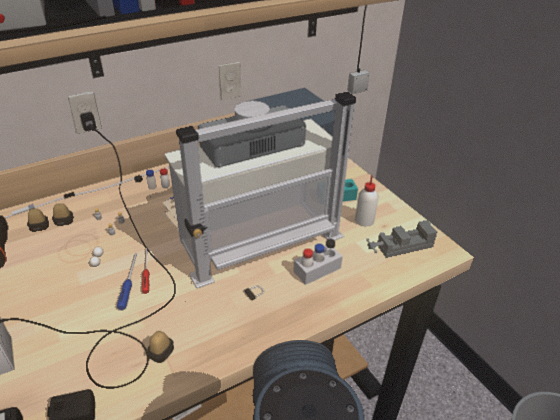

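View pics/top0.png

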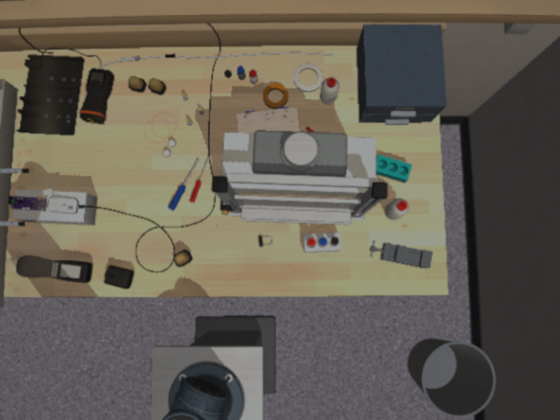

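The scene view shows the cabinet with its lip from about (213,258) to (335,225), the mark clamp at (195,230), the rack at (318,262), the clip at (252,293) and tip_a at (160,345). In the top view the rack is at (322,243) and the lip edge near row 215.

```bash
python3 - <<'E'
from h import *
d=pickle.load(open("scene0.pkl","rb"));t=pickle.load(open("top0.pkl","rb"))
a=cv2.resize(d["image"][200:310,170:360],None,fx=4,fy=4,interpolation=cv2.INTER_CUBIC)
cv2.imwrite("pics/c1.png",a)
b=cv2.resize(t["image"][170:270,200:400],None,fx=4,fy=4,interpolation=cv2.INTER_CUBIC)
cv2.imwrite("pics/c2.png",b)
W=cloud(d);V=cloud(t)
for n,C,D in(("s",W,d),("t",V,t)):
    f=C.reshape(-1,3)
    bgr=D["image"].reshape(-1,3).astype(int);x=f[:,0]
    # lip: upper surface z 55..85mm
    print(n,"bench z",np.nanmedian(f[(f[:,0]>.4)&(f[:,0]<.5)&(abs(f[:,1])<.1)][:,2]))
E
```

```text
s bench z 0.000774180495109078
t bench z -9.134174658287364e-05
```

View pics/c1.png

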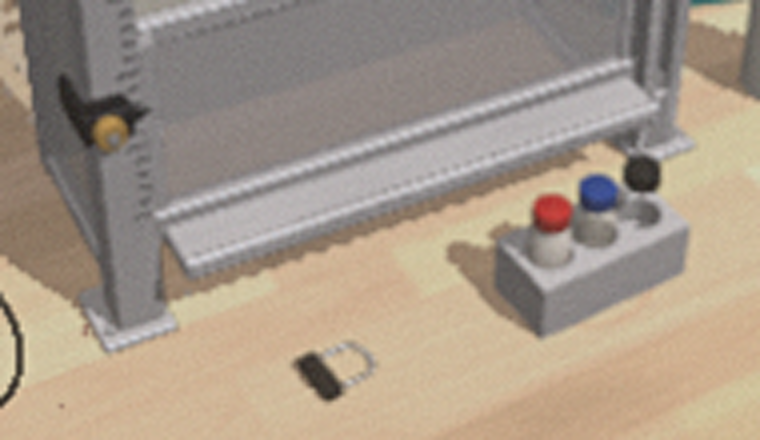

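View pics/c2.png

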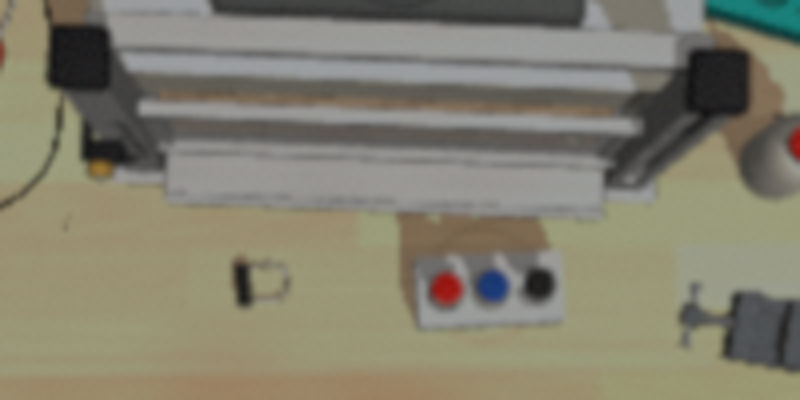

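Crop 1 shows the lip's front edge running from (217,267) to (334,226), the pointer tip at about (207,228) and the rack's near face from (306,284) to (342,261). Crop 2 shows the lip's front edge from (241,221) to (351,224) and the rack's near top edge from (304,252) to (341,250).

```bash
python3 - <<'E'
from h import *
np.set_printoptions(precision=4,suppress=True)
d=pickle.load(open("scene0.pkl","rb"));t=pickle.load(open("top0.pkl","rb"))
def tri(a,b):
    o1,r1=ray(d,*a);o2,r2=ray(t,*b);r1=r1/np.linalg.norm(r1);r2=r2/np.linalg.norm(r2)
    s=np.linalg.lstsq(np.c_[r1,-r2],o2-o1,rcond=None)[0];p=o1+r1*s[0];q=o2+r2*s[1];return (p+q)/2,np.linalg.norm(p-q)
print("lipL",tri((217,266),(241.5,220.8)), "lipR",tri((334,225.5),(350.8,224)))
print("lip plane .0705 scene",onplane(d,216.5,266,.0705),onplane(d,334,225,.0705),"top",onplane(t,241.5,220.8,.0705),onplane(t,350.8,224,.0705))
print("rack near top scene", onplane(d,304.5,275,.04),onplane(d,342,257,.04),"top",onplane(t,304.5,252,.04),onplane(t,340.7,249.5,.04))
V=cloud(t);W=cloud(d)
for n,C,D in(("top",V,t),("scene",W,d)):
    m=(C[...,2]>.035)&(C[...,2]<.044)&(C[...,0]>.45)&(C[...,0]<.68)&(C[...,1]<0)&(C[...,1]>-.25)
    n_,lab,st,ce=cv2.connectedComponentsWithStats(m.astype(np.uint8));i=1+np.argmax(st[1:,4]);print(n,"rack",st[i],cv2.minAreaRect(C[lab==i][:,:2].astype(np.float32)))
    m=(C[...,2]>.052)&(C[...,2]<.085)&(C[...,0]>.5)&(C[...,0]<.72)
    n_,lab,st,ce=cv2.connectedComponentsWithStats(m.astype(np.uint8));
    for i in range(1,n_):
        if st[i,4]>250:print(n,"lip",st[i],cv2.minAreaRect(C[lab==i][:,:2].astype(np.float32)), np.median(C[lab==i][:,2]))
    hsv=cv2.cvtColor(D["image"],cv2.COLOR_BGR2HSV)
    # mark: black pixels around post
    m=(hsv[...,2]<60)&(C[...,2]>.12)&(C[...,2]<.26)&(C[...,0]>.5)&(C[...,0]<.75)&(C[...,1]>.02)&(C[...,1]<.3)
    P=C[m];
    if len(P): print(n,"mark",len(P),P.min(0),P.max(0),np.median(P,0))
for u in range(200,210):print(u,depth(d,u,228))
E
```

```text
lipL (array([ 0.5023, -0.104 ,  0.072 ]), np.float64(0.0016915705291104977)) lipR (array([ 0.4914, -0.4088,  0.0718]), np.float64(0.002179845659147733))
lip plane .0705 scene [ 0.5047 -0.1028  0.0705] [ 0.4948 -0.41    0.0705] top [ 0.502  -0.1046  0.0705] [ 0.4909 -0.4099  0.0705]
rack near top scene [ 0.4122 -0.2746  0.04  ] [ 0.4186 -0.3826  0.04  ] top [ 0.4152 -0.2808  0.04  ] [ 0.4215 -0.3836  0.04  ]
top rack [240 209   1   3   3] ((0.5363079905509949, -0.09746046364307404), (0.00025274287327192724, 0.005423837341368198), 87.70645141601562)
top lip [ 235  205  122   17 1616] ((0.5188114643096924, -0.2560974359512329), (0.33982154726982117, 0.04332265630364418), 87.8360366821289) 0.06870613040206064
scene rack [195 265  16   9  42] ((0.5393046140670776, -0.07935672998428345), (0.03635094314813614, 0.018328335136175156), 49.72617721557617)
scene lip [463 119  57  40 588] ((0.6098765730857849, -1.099231481552124), (0.017622487619519234, 0.2197200059890747), 89.17025756835938) 0.06877375866296437
scene lip [ 194  207  147   63 2444] ((0.5223157405853271, -0.2566947340965271), (0.37507784366607666, 0.05570537596940994), 86.91940307617188) 0.07056557081356962
200 [ 0.5151 -0.0783  0.1826]
201 [ 0.5169 -0.081   0.1801]
202 [ 0.5166 -0.083   0.1795]
203 [ 0.5179 -0.0856  0.1774]
204 [ 0.5183 -0.088   0.1762]
205 [ 0.5181 -0.09    0.1755]
206 [ 0.5191 -0.0926  0.1736]
207 [ 0.5422 -0.1031  0.152 ]
208 [ 0.544  -0.106   0.1494]
209 [ 0.5451 -0.1087  0.1475]
```

```bash
python3 -m crank '[{"dp":[0.57,-0.9,0.1],"angular":[0,0,0.75]},{"dp":[0.57,-0.9,0.1],"angular":[0,0,0.75]},{"dp":[0.57,-0.9,0.1],"angular":[0,0,0.75]},{"dp":[0.57,-0.9,0.1],"angular":[0,0,0.75]},{"dp":[0.57,-0.9,0.1],"angular":[0,0,0.75]},{"dp":[0.57,-0.9,0.1],"angular":[0,0,0.75]},{"dp":[0.57,-0.9,0.1],"angular":[0,0,0.75]},{"dp":[0.57,-0.9,0.1],"angular":[0,0,0.75]},{"dp":[0.57,-0.9,0.1],"angular":[0,0,0.75]},{"dp":[0.57,-0.9,0.1],"angular":[0,0,0.75]},{"dp":[0.57,-0.9,0.1],"angular":[0,0,0.75]},{"dp":[0.57,-0.9,0.1],"angular":[0,0,0.75]},{"dp":[0.57,-0.9,0.1],"angular":[0,0,0.75]},{"dp":[0.57,-0.9,0.1],"angular":[0,0,0.75]},{"dp":[0.57,-0.9,0.1],"angular":[0,0,0.75]}]' 1 30
python3 -m crank '[{"dp":[0,-0.9,0],"angular":[0,0,0]},{"dp":[0,-0.9,0],"angular":[0,0,0]},{"dp":[0,-0.9,0],"angular":[0,0,0]},{"dp":[0,-0.9,0],"angular":[0,0,0]},{"dp":[0,-0.9,0],"angular":[0,0,0]},{"dp":[0,-0.9,0],"angular":[0,0,0]},{"dp":[0,-0.9,0],"angular":[0,0,0]},{"dp":[0,-0.9,0],"angular":[0,0,0]},{"dp":[0,-0.9,0],"angular":[-0.2,-5,0]},{"dp":[0,-0.9,0],"angular":[-0.2,-5,0]},{"dp":[0,-0.9,0],"angular":[-0.2,-5,0]},{"dp":[0,-0.9,0],"angular":[-0.2,-5,0]},{"dp":[0,-0.9,0],"angular":[-0.2,-5,0]},{"dp":[0,-0.9,0],"angular":[-0.2,-5,0]},{"dp":[0,-0.9,0],"angular":[-0.2,-5,0]},{"dp":[0,0,0],"angular":[-0.2,-5,0]}]'
python3 - <<'E'
from h import *
np.set_printoptions(precision=4,suppress=True)
s=sense();print(s["q"],R.from_quat(s["tool_rot"]).as_matrix())
d=snap("wrist");cv2.imwrite("pics/w1.png",d["image"]);pickle.dump(d,open("w1.pkl","wb"));print(d["mount"],d["pose"])
E
```

```text
t: 1.6
tcp_pos: [0.4015, 0.2017, 0.2932]
tool_rot: [0.018, 1.0, -0.0, -0.0]
force: [-0.1, 1.0, 0.4]
finger_gap: -0.001
gripper_force: 0.0
t: 3.2
tcp_pos: [0.4366, -0.1803, 0.3346]
tool_rot: [0.042, 0.951, -0.017, 0.305]
force: [-0.1, -0.2, 0.4]
finger_gap: -0.001
gripper_force: 0.0
[-0.8927  0.0395  2.0733  0.7067  0.6923 -2.8539] [[-0.81    0.0903  0.5794]
 [ 0.0691  0.9959 -0.0585]
 [-0.5823 -0.0074 -0.813 ]]
[[ 0.0006 -0.9473 -0.3205  0.0809]
 [ 1.      0.0004  0.0007 -0.0003]
 [-0.0005 -0.3205  0.9473 -0.1258]
 [ 0.      0.      0.      1.    ]] [[ 0.0895  0.5817  0.8085  0.2981]
 [ 0.996  -0.0463 -0.077  -0.1676]
 [-0.0073  0.8121 -0.5835  0.3897]
 [ 0.      0.      0.      1.    ]]
```

View pics/w1.png

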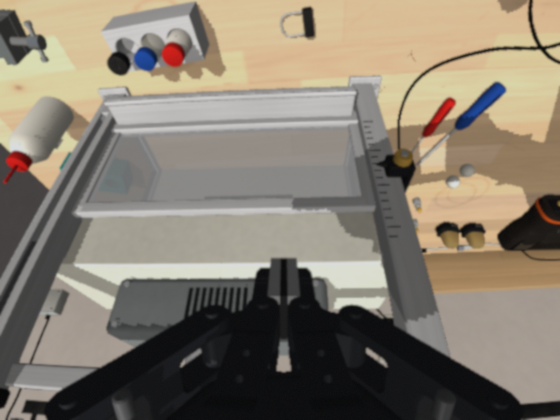

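The wrist view is upside down (camera below the tool) and shows the lowered sash, the mark at (400,165), the rack at (150,45) and the clip at (300,20). Joint 6 is at its limit, so I'll turn the tool half round its own axis.

```bash
python3 -m crank '[{"dp":[0,0,0],"angular":[4.95,-0.5,-6.95]},{"dp":[0,0,0],"angular":[4.95,-0.5,-6.95]},{"dp":[0,0,0],"angular":[4.95,-0.5,-6.95]},{"dp":[0,0,0],"angular":[4.95,-0.5,-6.95]},{"dp":[0,0,0],"angular":[4.95,-0.5,-6.95]},{"dp":[0,0,0],"angular":[4.95,-0.5,-6.95]},{"dp":[0,0,0],"angular":[4.95,-0.5,-6.95]},{"dp":[0,0,0],"angular":[4.95,-0.5,-6.95]},{"dp":[0,0,0],"angular":[4.95,-0.5,-6.95]},{"dp":[0,0,0],"angular":[4.95,-0.5,-6.95]},{"dp":[0,0,0],"angular":[4.95,-0.5,-6.95]},{"dp":[0,0,0],"angular":[4.95,-0.5,-6.95]},{"dp":[0,0,0],"angular":[4.95,-0.5,-6.95]},{"dp":[0,0,0],"angular":[4.95,-0.5,-6.95]},{"dp":[0,0,0],"angular":[4.95,-0.5,-6.95]},{"dp":[0,0,0],"angular":[4.95,-0.5,-6.95]},{"dp":[0,0,0],"angular":[4.95,-0.5,-6.95]},{"dp":[0,0,0],"angular":[4.95,-0.5,-6.95]},{"dp":[0,0,0],"angular":[4.95,-0.5,-6.95]},{"dp":[0,0,0],"angular":[4.95,-0.5,-6.95]}]'
python3 - <<'E'
from h import *
np.set_printoptions(precision=4,suppress=True)
s=sense();Q=R.from_quat(s["tool_rot"]);print(s["q"],s["tcp_pos"]);print(Q.as_matrix())
y=np.array([.036,.9993,0]);x=np.array([.9993,-.036,0]);th=np.radians(45)
z=np.sin(th)*x-np.cos(th)*np.array([0,0,1]);G=np.c_[np.cross(-y,z),-y,z]
print("to 45:",np.degrees((R.from_matrix(G)*Q.inv()).as_rotvec()))
d=snap("wrist");cv2.imwrite("pics/w2.png",d["image"]);pickle.dump(d,open("w2.pkl","wb"));print(d["pose"])
E
```

```text
t: 5.25
tcp_pos: [0.435, -0.1753, 0.3326]
tool_rot: [0.951, 0.032, 0.304, 0.043]
force: [0.2, 0.7, -1.3]
finger_gap: 0.002
gripper_force: 0.0
[-0.8848  0.0352  2.086   0.7122  0.6775  0.129 ] [ 0.435  -0.1753  0.3326]
[[ 0.8135  0.0354  0.5805]
 [ 0.0878 -0.9942 -0.0623]
 [ 0.5749  0.1017 -0.8119]]
to 45: [ 5.8199 -9.6924 -3.596 ]
[[ 0.0361 -0.9561  0.2909  0.43  ]
 [-0.9942 -0.064  -0.0869 -0.1606]
 [ 0.1017 -0.286  -0.9528  0.4829]
 [ 0.      0.      0.      1.    ]]
```

View pics/w2.png

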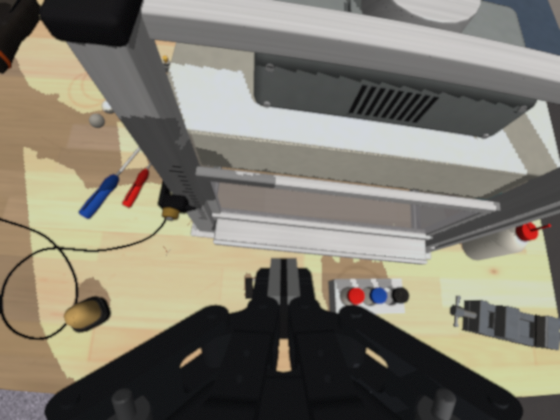

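The upright wrist view shows the lip's front edge along row 250 from x 215 to 428, the mark at (175,195), the clip at (249,287) and the rack at (370,295).

```bash
python3 - <<'E'
from h import *
a=pickle.load(open("w1.pkl","rb"));b=pickle.load(open("w2.pkl","rb"));d=pickle.load(open("scene0.pkl","rb"))
f=lambda I,u,v:cv2.resize(I[v-20:v+20,u-20:u+20],(390,390),interpolation=cv2.INTER_CUBIC)
cv2.imwrite("pics/m1.png",cv2.resize(np.hstack([f(a["image"],390,165),f(b["image"],185,195),]),(780,390)))
E
```

```text
(no output)
```

View pics/m1.png

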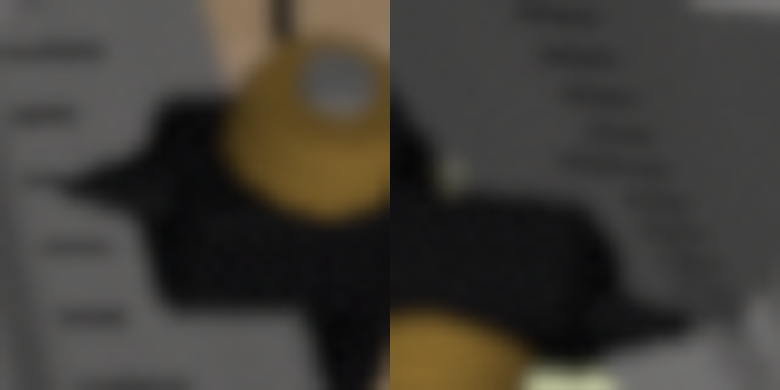

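The crops show the pointer tip at about (376,164) in w1 and (196,208) in w2.

```bash
cat >> h.py <<'E'
def tri(obs):
    A=[];B=[]
    for d,(u,v) in obs:
        o,r=ray(d,u,v);r=r/np.linalg.norm(r);P=np.eye(3)-np.outer(r,r);A.append(P);B.append(P@o)
    A=np.vstack(A);B=np.hstack(B);x=np.linalg.lstsq(A,B,rcond=None)[0];return x.round(4),(A@x-B).reshape(-1,3).round(4).tolist()
E
python3 - <<'E'
from h import *
a,b,d,t=[pickle.load(open(n+".pkl","rb")) for n in("w1","w2","scene0","top0")]
print("mark12",tri([(a,(376,163.7)),(b,(196.2,208))]));print("all",tri([(a,(376,163.7)),(b,(196.2,208)),(d,(206.7,227.7))]))
print("1s",tri([(a,(376,163.7)),(d,(206.7,227.7))]))
print("lip w2",onplane(b,215,248,.0705),onplane(b,428,261,.0705));print("clip",onplane(b,249,287,0.01),onplane(t,265,240.5,.005))
print("rack w2",depth(b,345,307),onplane(b,332,308,.04),onplane(b,407,314,.04))
E
```

```text
mark12 (array([ 0.5228, -0.0963,  0.173 ]), [[0.0001, -0.0005, -0.0001], [-0.0001, 0.0005, 0.0001]])
all (array([ 0.5237, -0.0958,  0.1708]), [[-0.0006, -0.0005, -0.0008], [0.0001, 0.0006, 0.0002], [0.0005, -0.0001, 0.0006]])
1s (array([ 0.5234, -0.0954,  0.1712]), [[-0.0006, -0.0001, -0.0007], [0.0006, 0.0001, 0.0007]])
lip w2 [ 0.49892094 -0.10732086  0.0705    ] [ 0.49573392 -0.41220411  0.0705    ]
clip [ 0.45243781 -0.15593595  0.01      ] [ 0.45105251 -0.16754495  0.005     ]
rack w2 [ 0.42953821 -0.19595565  0.36680774] [ 0.42635862 -0.27630722  0.04      ] [ 0.42057086 -0.38980872  0.04      ]
```

```bash
python3 -m crank '[{"dp":[0.08,-0.12,-0.6],"angular":[2.9,-4.85,-1.8]},{"dp":[0.08,-0.12,-0.6],"angular":[2.9,-4.85,-1.8]},{"dp":[0.08,-0.12,-0.9],"angular":[0,0,0]},{"dp":[0.08,-0.12,-0.9],"angular":[0,0,0]},{"dp":[0.08,-0.12,-0.9],"angular":[0,0,0]},{"dp":[0.08,-0.12,-0.9],"angular":[0,0,0]},{"dp":[0.08,-0.12,-0.9],"angular":[0,0,0]},{"dp":[0.08,-0.12,-0.9],"angular":[0,0,0]},{"dp":[0.08,-0.12,-0.9],"angular":[0,0,0]},{"dp":[0.08,-0.12,-0.9],"angular":[0,0,0]},{"dp":[0,0,0],"angular":[0,0,0]}]'
cat > st.py <<'E'
from h import *
import sys
np.set_printoptions(precision=4,suppress=True)
s=sense();Q=R.from_quat(s["tool_rot"]);M=Q.as_matrix();p=s["tcp_pos"]
print("t",s["t"],"q",s["q"],"tcp",p,"F",s["force"]);print("toolz",M[:,2],"tip",p+.017*M[:,2],"frontcorner",p+.017*M[:,2]+.011*M[:,0])
y=np.array([.036,.9993,0]);x=np.array([.9993,-.036,0]);th=np.radians(float(sys.argv[1]))
z=np.sin(th)*x-np.cos(th)*np.array([0,0,1]);G=np.c_[np.cross(-y,z),-y,z]
print("rot to",sys.argv[1],np.degrees((R.from_matrix(G)*Q.inv()).as_rotvec()))
E
python3 st.py 45
```

```text
t: 6.4
tcp_pos: [0.4591, -0.2093, 0.0826]
tool_rot: [0.929, -0.005, 0.369, 0.009]
force: [-0.2, -0.5, 0.7]
finger_gap: 0.002
gripper_force: 0.0
t 6.4 q [-0.9877  0.8121  2.3189  2.1756  0.7511 -1.5784] tcp [ 0.4591 -0.2093  0.0826] F [-0.1783 -0.4938  0.716 ]
toolz [ 0.6865 -0.0213 -0.7268] tip [ 0.4708 -0.2096  0.0702] frontcorner [ 0.4788 -0.2097  0.0778]
rot to 45 [ 0.7536 -1.6437 -1.1194]
```

```bash
python3 -m crank '[{"dp":[0.05,0,-0.5],"angular":[0.4,-0.8,-0.5]},{"dp":[0.05,0,-0.5],"angular":[0.4,-0.8,-0.6]},{"dp":[0,0,-0.45],"angular":[0,0,0]},{"dp":[0,0,0],"angular":[0,0,0]}]'
python3 st.py 45
```

```text
t: 6.8
tcp_pos: [0.4626, -0.2092, 0.0429]
tool_rot: [0.923, -0.016, 0.384, 0.008]
force: [0.1, -1.1, 0.1]
finger_gap: 0.003
gripper_force: 0.0
t 6.8 q [-0.9922  0.9597  2.3237  2.2894  0.877  -1.7254] tcp [ 0.4626 -0.2092  0.0429] F [ 0.0562 -1.1198  0.11  ]
toolz [ 0.7091 -0.0274 -0.7046] tip [ 0.4746 -0.2097  0.0309] frontcorner [ 0.4824 -0.2099  0.0387]
rot to 45 [ 0.1742  0.1984 -0.0204]
```

```bash
python3 -m crank '[{"dp":[0,0,-0.27],"angular":[0,0,0]},{"dp":[0.4,-0.01,0],"angular":[0,0,0]},{"dp":[0.5,-0.01,0],"angular":[0,0,0]},{"dp":[0,0,0],"angular":[0,0,0]},{"dp":[0,0,0.2],"angular":[0,0,0]},{"dp":[0,0,0.2],"angular":[0,0,0]},{"dp":[0,0,0],"angular":[0,0,0]}]'
python3 st.py 45
python3 -m crank '[{"dp":[0,0,0.2],"angular":[0,0,0]},{"dp":[0,0,0.2],"angular":[0,0,0]},{"dp":[0,0,0],"angular":[0,0,0]}]'
python3 st.py 45
python3 - <<'E'
from h import *
d=snap("wrist");cv2.imwrite("pics/w3.png",d["image"]);pickle.dump(d,open("w3.pkl","wb"));print(d["pose"].round(3))
E
```

```text
t: 7.5
tcp_pos: [0.4889, -0.2099, 0.048]
tool_rot: [0.923, -0.017, 0.384, 0.009]
force: [-0.2, -0.2, 0.3]
finger_gap: 0.0
gripper_force: 0.0
t 7.5 q [-0.9262  0.9182  2.2676  2.2889  0.8179 -1.6226] tcp [ 0.4889 -0.2099  0.048 ] F [-0.2136 -0.2056  0.2649]
toolz [ 0.7093 -0.0291 -0.7043] tip [ 0.501  -0.2104  0.036 ] frontcorner [ 0.5087 -0.2107  0.0438]
rot to 45 [0.2091 0.2192 0.084 ]
t: 7.8
tcp_pos: [0.4886, -0.2098, 0.0592]
tool_rot: [0.923, -0.017, 0.383, 0.009]
force: [-3.6, -1.0, 0.4]
finger_gap: 0.001
gripper_force: 1.5
t 7.8 q [-0.9259  0.8843  2.2694  2.2655  0.795  -1.5879] tcp [ 0.4886 -0.2098  0.0592] F [-3.5932 -0.9882  0.3501]
toolz [ 0.7079 -0.0287 -0.7058] tip [ 0.5007 -0.2103  0.0472] frontcorner [ 0.5084 -0.2105  0.055 ]
rot to 45 [0.1615 0.1029 0.1007]
[[-0.037 -0.894  0.446  0.459]
 [-0.999  0.032 -0.019 -0.209]
 [ 0.003 -0.446 -0.895  0.207]
 [ 0.     0.     0.     1.   ]]
```

View pics/w3.png

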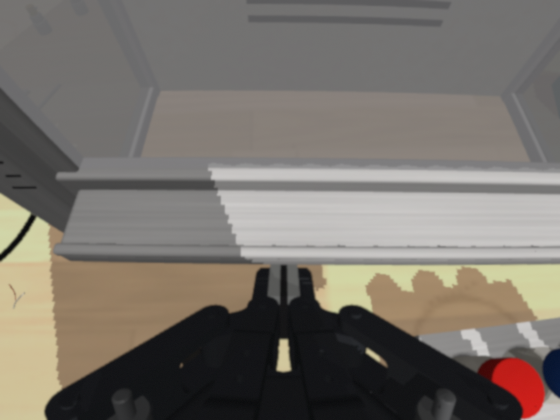

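The view shows the closed fingertips at the lip's front edge (285,264), with the rack's red cap at (515,385) clear of the gripper.

```bash
python3 - <<'E'
from h import *
d=pickle.load(open("w3.pkl","rb"));C=cloud(d)
for u in(120,350,450):
    for v in(195,215,235,250,258,263): print(u,v,C[v,u].round(4))
print("fingers",[C[v,u].round(3).tolist() for u,v in((270,268),(298,268),(270,285),(270,300))])
E
```

```text
120 195 [ 0.5369 -0.1288  0.0755]
120 215 [ 0.5258 -0.1308  0.075 ]
120 235 [ 0.5146 -0.1337  0.0762]
120 250 [ 0.5061 -0.1367  0.0789]
120 258 [ 0.5041 -0.1344  0.0734]
120 263 [ 0.5248 -0.0955  0.0018]
350 195 [ 0.5319 -0.2448  0.0768]
350 215 [ 0.5213 -0.2435  0.076 ]
350 235 [ 0.5108 -0.242   0.0763]
350 250 [ 0.5028 -0.2405  0.0784]
350 258 [ 0.4998 -0.2406  0.0759]
350 263 [ 0.4998 -0.2422  0.0683]
450 195 [ 0.5309 -0.2966  0.0757]
450 215 [ 0.5195 -0.293   0.0761]
450 235 [ 0.5088 -0.2897  0.0766]
450 250 [ 0.501  -0.2869  0.0779]
450 258 [ 0.4975 -0.2864  0.0768]
450 263 [ 0.4971 -0.2898  0.07  ]
fingers [[0.499, -0.204, 0.067], [0.501, -0.218, 0.059], [0.489, -0.204, 0.077], [0.481, -0.204, 0.086]]
```

Lip's upper face now reads 76 mm, so the window has already risen about 8 mm and rides on the fingers. I'll go on slowly.

```bash
python3 -m crank '[{"dp":[0,0,0.1],"angular":[0,0,0]},{"dp":[0,0,0.2],"angular":[0,0,0]},{"dp":[0,0,0.2],"angular":[0,0,0]},{"dp":[0,0,0.2],"angular":[0,0,0]},{"dp":[0,0,0.2],"angular":[0,0,0]},{"dp":[0,0,0.2],"angular":[0,0,0]},{"dp":[0,0,0.2],"angular":[0,0,0]},{"dp":[0,0,0.2],"angular":[0,0,0]},{"dp":[0,0,0.2],"angular":[0,0,0]},{"dp":[0,0,0.2],"angular":[0,0,0]},{"dp":[0,0,0.2],"angular":[0,0,0]},{"dp":[0,0,0.2],"angular":[0,0,0]},{"dp":[0,0,0.1],"angular":[0,0,0]},{"dp":[0,0,0.1],"angular":[0,0,0]},{"dp":[0,0,0],"angular":[0,0,0]}]'
python3 st.py 45
python3 - <<'E'
from h import *
d=snap("wrist");cv2.imwrite("pics/w4.png",d["image"]);pickle.dump(d,open("w4.pkl","wb"));C=cloud(d)
e=snap("scene");cv2.imwrite("pics/s4.png",e["image"]);pickle.dump(e,open("s4.pkl","wb"))
for u in(120,350,450):
    for v in(200,220,235,245,252,258,264,270): print(u,v,C[v,u].round(4))
I=np.hstack([cv2.resize(d["image"],None,fx=.7,fy=.7),cv2.resize(e["image"][190:290,160:260],(400,400),interpolation=cv2.INTER_CUBIC)[:294]])
cv2.imwrite("pics/j4.png",I)
E
```

```text
t: 9.35
tcp_pos: [0.489, -0.2097, 0.1347]
tool_rot: [0.923, -0.016, 0.384, 0.009]
force: [-7.3, -2.7, -1.4]
finger_gap: 0.0
gripper_force: 2.8
t 9.35 q [-0.9256  0.659   2.2584  2.0446  0.665  -1.2935] tcp [ 0.489  -0.2097  0.1347] F [-7.3398 -2.7281 -1.4349]
toolz [ 0.709  -0.0289 -0.7047] tip [ 0.501  -0.2102  0.1227] frontcorner [ 0.5088 -0.2105  0.1305]
rot to 45 [0.2171 0.1913 0.064 ]
120 200 [ 0.5335 -0.1301  0.1524]
120 220 [ 0.5225 -0.1322  0.1521]
120 235 [ 0.5149 -0.1335  0.1515]
120 245 [ 0.5092 -0.1355  0.1533]
120 252 [ 0.5055 -0.1366  0.1539]
120 258 [ 0.5045 -0.1342  0.1487]
120 264 [ 0.5346 -0.0779  0.0451]
120 270 [ 0.5425 -0.0552  0.0016]
350 200 [ 0.5304 -0.2448  0.1506]
350 220 [ 0.5192 -0.2431  0.1512]
350 235 [ 0.511  -0.2418  0.1524]
350 245 [ 0.5062 -0.2412  0.152 ]
350 252 [nan nan nan]
350 258 [ 0.4997 -0.2402  0.1527]
350 264 [ 0.4995 -0.2419  0.1443]
350 270 [ 0.536  -0.2761 -0.    ]
450 200 [ 0.5282 -0.2954  0.1517]
450 220 [ 0.5172 -0.2922  0.1517]
450 235 [ 0.5091 -0.2895  0.1524]
450 245 [ 0.5044 -0.2886  0.1517]
450 252 [ 0.5004 -0.2866  0.1534]
450 258 [ 0.4978 -0.2862  0.1526]
450 264 [ 0.4969 -0.2895  0.1458]
450 270 [ 0.5312 -0.3733  0.0017]
```

View pics/j4.png

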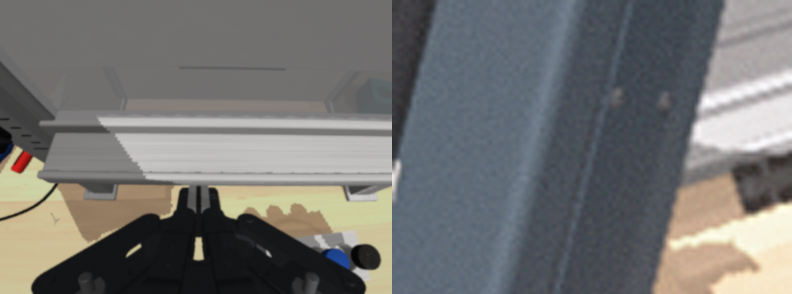

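The wrist half shows the lip raised with its left end at about (40,175 of the crop) and the mark outside the picture; the scene view is blocked by the arm. I'll raise it most of the remaining 17 mm, withdraw and measure the lip against the mark.

```bash
python3 -m crank '[{"dp":[0,0,0.13],"angular":[0,0,0]},{"dp":[0,0,0.13],"angular":[0,0,0]},{"dp":[0,0,0.1],"angular":[0,0,0]},{"dp":[0,0,0.1],"angular":[0,0,0]},{"dp":[0,0,0],"angular":[0,0,0]},{"dp":[0,0,-0.3],"angular":[0,0,0]},{"dp":[-0.7,0,-0.3],"angular":[0,0,0]},{"dp":[-0.6,-0.3,0.7],"angular":[0,0,0]},{"dp":[0,-0.3,1],"angular":[0,0,0]},{"dp":[0,-0.3,1],"angular":[0,0,0]},{"dp":[0,-0.3,1],"angular":[0,0,0]},{"dp":[0,-0.3,1],"angular":[0,0,0]},{"dp":[0,0,0],"angular":[0,0,0]}]'
python3 st.py 45
python3 - <<'E'
from h import *
d=snap("wrist");cv2.imwrite("pics/w5.png",d["image"]);pickle.dump(d,open("w5.pkl","wb"));C=cloud(d);print(d["pose"][:3,3])
e=snap("scene");cv2.imwrite("pics/s5.png",e["image"]);pickle.dump(e,open("s5.pkl","wb"))
I=np.hstack([cv2.resize(d["image"],None,fx=.7,fy=.7),cv2.resize(e["image"][170:270,170:270],(400,400),interpolation=cv2.INTER_CUBIC)[:294]])
cv2.imwrite("pics/j5.png",I)
E
```

```text
t: 10.75
tcp_pos: [0.4524, -0.2569, 0.2765]
tool_rot: [0.921, -0.013, 0.388, 0.012]
force: [-0.1, -0.2, 0.2]
finger_gap: -0.0
gripper_force: 0.0
t 10.75 q [-1.0952  0.2756  2.1372  1.2605  0.7099 -0.4991] tcp [ 0.4524 -0.2569  0.2765] F [-0.0556 -0.1809  0.1512]
toolz [ 0.715  -0.0329 -0.6983] tip [ 0.4646 -0.2574  0.2646] frontcorner [ 0.4722 -0.2576  0.2725]
rot to 45 [ 0.7147  0.6811 -0.1087]
[ 0.42096866 -0.25435994  0.42407201]
```

View pics/j5.png

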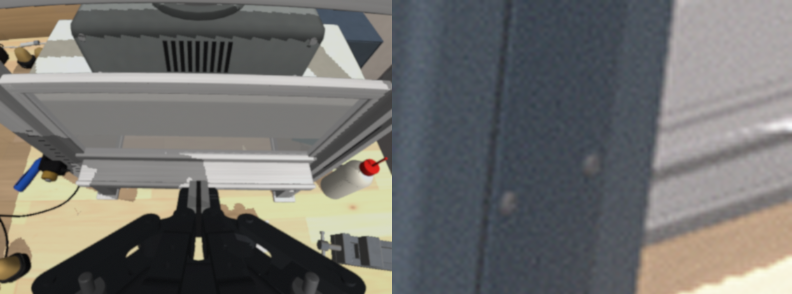

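The mark is at about (105,238) in the full wrist picture and the lip's left front end at (111,265). From here I measure numerically.

```bash
python3 - <<'E'
from h import *
np.set_printoptions(precision=4,suppress=True)
ds={n:pickle.load(open(n+".pkl","rb")) for n in("w1","w2","w5")}
for n,(u0,v0) in {"w2":(180,200),"w5":(95,238)}.items():
    d=ds[n];g=cv2.cvtColor(d["image"],cv2.COLOR_BGR2GRAY)
    W=g[v0-22:v0+22,u0-22:u0+30]
    m=(W<45).astype(np.uint8);k,lab,st,ce=cv2.connectedComponentsWithStats(m);i=1+np.argmax(st[1:,4])
    ys,xs=np.where(lab==i);c=xs>=xs.max()-1;print(n,"blob",st[i],"tip",xs.max()+u0-22,ys[c].mean()+v0-22)
    C=cloud(d)
    for x in range(xs.max()-6,xs.max()+3):
        yy=ys[xs==x]; y=int(round(yy.mean())) if len(yy) else int(ys[c].mean());print("  ",x+u0-22,y+v0-22,len(yy),W[y,x],C[y+v0-22,x+u0-22])
d=ds["w5"];g=cv2.cvtColor(d["image"],cv2.COLOR_BGR2GRAY)
print(g[228:252,98:122])
C=cloud(d)
for u in(140,200,240,350,400):
    print(u,[ (v,C[v,u].round(4).tolist()) for v in range(240,276,5)])
E
```

```text
w2 blob [  1   4  37  30 495] tip 195 207.33333333333334
   189 207 5 21 [ 0.5226 -0.09    0.176 ]
   190 208 4 20 [ 0.5216 -0.0911  0.1759]
   191 208 4 23 [ 0.5218 -0.092   0.1754]
   192 208 4 23 [ 0.5217 -0.0932  0.176 ]
   193 207 3 29 [ 0.5234 -0.0937  0.1741]
   194 208 2 30 [ 0.5224 -0.0948  0.174 ]
   195 207 1 41 [ 0.5333 -0.089   0.1419]
   196 207 0 52 [ 0.5337 -0.0899  0.141 ]
   197 207 0 56 [ 0.5335 -0.0912  0.1418]
w5 blob [  0  12  26  22 392] tip 98 242.66666666666669
   92 240 14 13 [ 0.5244 -0.09    0.1762]
   93 240 11 10 [ 0.5247 -0.0906  0.1755]
   94 240 9 17 [ 0.5252 -0.0907  0.1743]
   95 240 8 32 [ 0.5291 -0.0854  0.1648]
   96 242 2 34 [ 0.5229 -0.0934  0.175 ]
   97 242 2 42 [ 0.5229 -0.0943  0.1748]
   98 243 1 40 [ 0.5222 -0.0951  0.1743]
   99 242 0 57 [ 0.5347 -0.0778  0.1459]
   100 242 0 67 [ 0.5349 -0.0785  0.1455]
[[ 64  70  73  72  72  70  69  68  68  68  68  68  68  69  69  71  73  74
   75  78  87 100 111 115]
 [ 70  73  75  74  73  72  70  69  68  68  68  68  68  68  68  69  71  73
   75  82  96 114 125 129]
 [ 74  75  75  75  74  73  71  70  
[... 2860 characters left out ...]
2218, 0.1657]), (260, [0.5057, -0.2222, 0.1677]), (265, [0.5009, -0.2224, 0.1685]), (270, [0.5459, -0.2017, 0.0011]), (275, [0.5383, -0.202, 0.0021])]
350 [(240, [0.5227, -0.3225, 0.1652]), (245, [0.5176, -0.3217, 0.1658]), (250, [0.5127, -0.321, 0.1661]), (255, [0.5082, -0.3205, 0.1655]), (260, [0.5034, -0.3198, 0.1659]), (265, [0.4979, -0.3185, 0.1687]), (270, [0.496, -0.3202, 0.1595]), (275, [0.5333, -0.3583, 0.0026])]
400 [(240, [0.5208, -0.369, 0.1663]), (245, [0.5165, -0.3687, 0.1646]), (250, [0.5109, -0.3667, 0.1668]), (255, [0.5064, -0.3661, 0.1661]), (260, [0.5021, -0.3656, 0.1648]), (265, [0.4965, -0.3632, 0.1682]), (270, [0.4939, -0.3653, 0.1611]), (275, [0.5219, -0.4167, 0.036])]
```

```bash
python3 - <<'E'
from h import *
w1,w2,w4,w5,d=[pickle.load(open(n+".pkl","rb")) for n in("w1","w2","w4","w5","scene0")]
g=cv2.cvtColor(w1["image"],cv2.COLOR_BGR2GRAY);print(g[158:170,370:388])
C=cloud(w1);print([C[164,u].round(4).tolist() for u in range(375,382)])
C=cloud(d);g=cv2.cvtColor(d["image"],cv2.COLOR_BGR2GRAY);print(g[222:234,196:212])
a=(w1,(376,164));b=(w2,(195.7,207.6));c=(w5,(99,242.7))
for o in([a,b],[a,c],[b,c],[a,b,c]):print(tri(o))
for n,u,v in((w1,376,164),(w2,195.7,207.6),(w5,99,242.7)):
    # cut the ray with the vertical plane x=.5225 (cabinet-parallel)
    o,r=ray(n,u,v);print((o+r*(.5225-o[0])/r[0]).round(4))
E
```

```text
[[82 83 84 84 86 86 86 87 90 92 92 92 91 89 75 48 21  9]
 [82 87 90 91 91 91 91 91 90 91 91 91 88 80 63 37 14 10]
 [81 87 91 91 91 92 91 90 89 88 84 80 75 61 43 23 13 12]
 [79 86 89 90 89 90 89 87 82 75 65 58 49 35 22 14 12 12]
 [77 83 83 82 81 79 78 73 63 51 39 31 23 18 15 14 15 13]
 [75 79 77 72 69 64 57 49 39 29 21 19 17 16 17 15 16 15]
 [74 79 80 79 79 71 57 43 33 28 23 21 18 18 18 19 17 15]
 [73 79 85 88 88 84 76 63 55 47 38 31 26 23 22 21 19 15]
 [71 79 85 89 91 91 87 83 78 71 61 54 46 35 25 20 18 14]
 [70 77 84 89 91 92 91 91 89 86 82 78 70 55 34 18 14 10]
 [69 75 82 88 89 89 90 90 89 89 89 88 85 72 48 21 11  8]
 [70 73 80 85 83 80 80 80 80 80 82 87 89 80 56 26 13  9]]
[[0.5332, -0.0935, 0.1633], [0.5207, -0.0965, 0.1754], [0.5216, -0.0952, 0.1746], [0.5206, -0.0946, 0.1756], [0.5204, -0.0937, 0.176], [0.5202, -0.0928, 0.1762], [0.5218, -0.0912, 0.1747]]
[[134 132 136 127 128 122 103 104 120 127 130 131 125 130 123 124]
 [125 109 107  89  92 108 119 125 134 130 130 129 132 127 127 128]
 [ 82  60  57  44  53  84 122 136 135 129 125 126 129 129 123 126]
 [ 51  47  41  49  41  50
[... 351 characters left out ...]
 134 131 133 138 132 129]
 [150 144 137 131 121  90  45  77 126 140 135 132 130 130 133 130]
 [131 127 118 116 117  97  53  74 117 119 128 130 131 136 138 131]
 [117 117 123 118 105  97  69  87 119 121 121 135 131 132 143 135]]
(array([ 0.5233, -0.096 ,  0.1729]), [[0.0001, -0.0003, -0.0], [-0.0001, 0.0003, 0.0]])
(array([ 0.5226, -0.0958,  0.1738]), [[0.0001, 0.0001, 0.0001], [-0.0001, -0.0001, -0.0001]])
(array([ 0.5222, -0.0968,  0.1755]), [[-0.0003, 0.0001, -0.0001], [0.0003, -0.0001, 0.0001]])
(array([ 0.5227, -0.096 ,  0.1738]), [[0.0002, -0.0001, 0.0001], [-0.0003, 0.0004, -0.0], [0.0001, -0.0003, -0.0001]])
[ 0.5225 -0.0959  0.1737]
[ 0.5225 -0.0968  0.1757]
[ 0.5225 -0.0959  0.1742]
```

```bash
python3 -m crank '[{"dp":[0,0.31,-1],"angular":[0.2,0.2,0]},{"dp":[0,0.31,-1],"angular":[0.2,0.2,0]},{"dp":[0,0.31,-1],"angular":[0.2,0.2,0]},{"dp":[0,0.31,-1],"angular":[0,0,0]},{"dp":[0,0.31,-1],"angular":[0,0,0]},{"dp":[0,0,-0.3],"angular":[0,0,0]},{"dp":[0.6,0,0],"angular":[0,0,0]},{"dp":[0.6,0,0],"angular":[0,0,0]},{"dp":[0,0,0],"angular":[0,0,0]}]'
python3 st.py 45
```

```text
t: 11.75
tcp_pos: [0.4879, -0.2076, 0.1111]
tool_rot: [0.925, -0.017, 0.38, 0.003]
force: [-1.0, -0.0, 0.1]
finger_gap: -0.0
gripper_force: 0.0
t 11.75 q [-0.9253  0.7246  2.2634  2.103   0.6925 -1.372 ] tcp [ 0.4879 -0.2076  0.1111] F [-1.0249 -0.0178  0.0773]
toolz [ 0.7029 -0.0188 -0.711 ] tip [ 0.4999 -0.2079  0.099 ] frontcorner [ 0.5077 -0.2082  0.1067]
rot to 45 [-0.4232 -0.3037 -0.1172]
```

```bash
python3 -m crank '[{"dp":[0.04,0,0.3],"angular":[0,0,0]},{"dp":[0,0,0.3],"angular":[0,0,0]},{"dp":[0,0,0.3],"angular":[0,0,0]},{"dp":[0,0,0.2],"angular":[0,0,0]},{"dp":[0,0,0.1],"angular":[0,0,0]},{"dp":[0,0,0.1],"angular":[0,0,0]},{"dp":[0,0,0.08],"angular":[0,0,0]},{"dp":[0,0,0],"angular":[0,0,0]}]'
python3 st.py 45
cat > lip.py <<'E'
from h import *
d=snap("wrist");C=cloud(d).reshape(-1,3);P=C[(C[:,2]>.145)&(C[:,2]<.19)]
x=(P[:,0]-.529)*.9993+(P[:,1]+.258)*-.036;y=(P[:,0]-.529)*.036+(P[:,1]+.258)*.9993
for a,b in((-.14,.01),(.08,.145),(-.14,-.06)):
    m=(y>a)&(y<b);f=m&(x>-.02)&(x<-.010);e=m&(x>-.034)&(x<-.026);print(f.sum(),"flat",np.median(P[f,2]).round(4),"rim p90",np.percentile(P[e,2],[50,90]).round(4))
E
python3 lip.py
```

```text
t: 12.55
tcp_pos: [0.4865, -0.2079, 0.1522]
tool_rot: [0.926, -0.019, 0.378, 0.003]
force: [-4.2, 0.5, -2.3]
finger_gap: -0.001
gripper_force: 1.9
t 12.55 q [-0.926   0.5984  2.2469  1.9361  0.6252 -1.1592] tcp [ 0.4865 -0.2079  0.1522] F [-4.1845  0.4628 -2.3493]
toolz [ 0.6994 -0.0204 -0.7145] tip [ 0.4984 -0.2083  0.1401] frontcorner [ 0.5063 -0.2086  0.1478]
rot to 45 [-0.4738 -0.5832  0.0699]
3702 flat 0.1668 rim p90 [0.1683 0.1697]
2431 flat 0.1668 rim p90 [0.1681 0.1696]
1067 flat 0.1668 rim p90 [0.1682 0.1696]
```

```bash
python3 -m crank '[{"dp":[0,0,0.08],"angular":[0,0,0]},{"dp":[0,0,0.07],"angular":[0,0,0]},{"dp":[0,0,0],"angular":[0,0,0]}]'
python3 lip.py
```

```text
t: 12.9
tcp_pos: [0.4867, -0.208, 0.1571]
tool_rot: [0.926, -0.019, 0.378, 0.004]
force: [-5.8, 0.5, -3.7]
finger_gap: 0.001
gripper_force: 3.2
3675 flat 0.1716 rim p90 [0.1732 0.1745]
2424 flat 0.1716 rim p90 [0.1727 0.1744]
1044 flat 0.1716 rim p90 [0.1731 0.1744]
```

```bash
python3 -m crank '[{"dp":[0,0,-0.4],"angular":[0,0,0]},{"dp":[-0.7,0,-0.3],"angular":[0,0,0]},{"dp":[-0.6,0,0.7],"angular":[0,0,0]},{"dp":[0,0,1],"angular":[0,0,0]},{"dp":[0,0,1],"angular":[0,0,0]},{"dp":[0,0,1],"angular":[0,0,0]},{"dp":[0,0,0],"angular":[0,0,0]}]'
python3 lip.py
python3 - <<'E'
from h import *
w1,w2,w5=[pickle.load(open(n+".pkl","rb")) for n in("w1","w2","w5")]
d=snap("wrist");pickle.dump(d,open("w6.pkl","wb"));C=cloud(d);print(sense()["tcp_pos"])
p=np.linalg.inv(d["pose"])@np.array([.5227,-.096,.1738,1]);uv=cv2.projectPoints(p[:3].reshape(1,1,3),np.zeros(3),np.zeros(3),d["mtx"],d["dist"])[0].ravel();print("pred",uv)
u,v=uv.round().astype(int);g=cv2.cvtColor(d["image"],cv2.COLOR_BGR2GRAY);print(u-14,v-10);print(g[v-10:v+11,max(u-14,0):u+10])
E
```

```text
t: 13.65
tcp_pos: [0.4506, -0.2096, 0.2525]
tool_rot: [0.923, -0.016, 0.383, 0.007]
force: [-0.9, -0.2, -0.3]
finger_gap: 0.001
gripper_force: 0.0
1956 flat 0.1716 rim p90 [0.1731 0.1746]
877 flat 0.1716 rim p90 [0.1725 0.1745]
1010 flat 0.1717 rim p90 [0.1731 0.1745]
[ 0.4494912  -0.20879888  0.2492298 ]
pred [142.18591296 226.51141989]
128 217
[[ 11   9  11  15  27  42  58  69  73  72  68  65  64  65  64  65  65  66
   69  73  73  72  71  69]
 [  9  10   9   8  12  25  43  58  69  72  72  73  72  72  72  72  71  71
   72  73  73  72  71  70]
 [  9   9   8   8   9  15  26  43  60  71  75  75  75  74  73  71  70  69
   70  70  69  69  70  70]
 [ 10   9   8   8   8   9  14  29  49  67  74  75  74  73  69  65  61  61
   61  60  61  60  64  68]
 [  7   8   9  10  10   9  10  20  41  62  72  75  75  73  68  62  58  58
   57  58  57  59  62  68]
 [ 10   8  10  11   8   9  11  17  37  58  70  74  75  74  71  68  65  65
   65  65  65  65  67  70]
 [ 10  13  12  13  14  12  10  17  35  55  68  73  75  74  74  72  72  71
   72  71  71  72  72  72]
 [ 13  14  17  17  15  16  16  17  29  46  59
[... 669 characters left out ...]
12  12   9  11  24  59  96 112 110 104 103 103 101  94  82  77  75
   73  69  68  67  66  67]
 [ 11  10  11   9  11  34  86 132 150 145 130 120 118 114 105  93  87  86
   85  84  81  77  74  74]
 [  9   9  10  10  17  47  96 141 159 158 142 127 121 120 114 108 105 105
  104 100  94  85  77  76]
 [ 21  22  21  25  36  65 106 137 151 153 142 130 124 122 119 118 116 116
  114 108  96  84  77  79]
 [ 57  57  57  62  73  95 122 137 144 143 140 133 128 124 121 121 120 120
  117 110  96  82  76  80]
 [ 99  99  99 102 112 123 133 139 141 140 139 137 132 128 124 122 120 119
  116 107  94  79  75  84]
 [127 127 127 128 132 136 139 140 140 140 139 139 137 134 130 126 122 118
  111  99  86  77  76  87]]
```

```bash
python3 -m crank '[{"dp":[-0.6,-0.8,0],"angular":[0,0,0]},{"dp":[-0.6,-0.8,0],"angular":[0,0,0]},{"dp":[-0.6,-0.8,0],"angular":[0,0,0]},{"dp":[-0.6,-0.8,-0.3],"angular":[0,0,0]},{"dp":[-0.6,-0.8,-0.3],"angular":[0,0,0]},{"dp":[0,0,0],"angular":[0,0,0]}]' 0.35
python3 st.py 50
python3 - <<'E'
from h import *
w1,w2,w5,w6=[pickle.load(open(n+".pkl","rb")) for n in("w1","w2","w5","w6")]
print("mark",tri([(w1,(376,164)),(w2,(195.7,207.6)),(w5,(99,242.7)),(w6,(142.3,227.4))]))
for n in("wrist","top","scene"):
    d=snap(n);pickle.dump(d,open(n[0]+"7.pkl","wb"));C=cloud(d);hsv=cv2.cvtColor(d["image"],cv2.COLOR_BGR2HSV)
    m=(C[...,2]>.036)&(C[...,2]<.044)&(C[...,0]>.38)&(C[...,0]<.49)&(C[...,1]<-.25)&(C[...,1]>-.42)
    k,lab,st,ce=cv2.connectedComponentsWithStats(m.astype(np.uint8))
    if k>1:
        i=1+np.argmax(st[1:,4]);P=C[m][:,:2].astype(np.float32);r=cv2.minAreaRect(P);print(n,m.sum(),r,cv2.boxPoints(r).round(4).tolist(),np.median(C[m][:,2]))
E
```

```text
t: 14.35
tcp_pos: [0.3573, -0.3327, 0.2279]
tool_rot: [0.925, -0.021, 0.379, 0.004]
force: [-0.4, 0.1, 1.2]
finger_gap: 0.657
gripper_force: 0.0
t 14.35 q [-1.4222  0.3948  2.1648  1.1798  0.8433 -0.7501] tcp [ 0.3573 -0.3327  0.2279] F [-0.4481  0.0986  1.1701]
toolz [ 0.7018 -0.0242 -0.712 ] tip [ 0.3692 -0.3331  0.2158] frontcorner [ 0.3771 -0.3335  0.2235]
rot to 50 [-0.671  -5.3733  0.3563]
mark (array([ 0.5225, -0.0961,  0.1738]), [[0.0001, -0.0001, 0.0], [-0.0005, 0.0004, -0.0001], [-0.0001, -0.0003, -0.0002], [0.0005, 0.0, 0.0002]])
wrist 1969 ((0.4449518024921417, -0.3328978717327118), (0.049884822219610214, 0.10428517311811447), 2.289832592010498) [[0.4178999960422516, -0.2818000018596649], [0.4221000075340271, -0.38600000739097595], [0.47200000286102295, -0.3840000033378601], [0.46779999136924744, -0.2797999978065491]] 0.04103198899246702
top 345 ((0.44286152720451355, -0.33159154653549194), (0.05020894482731819, 0.10406796634197235), 2.5063650608062744) [[0.4154999852180481, -0.2806999981403351], [0.42010000348091125, -0.3847000002861023], [0.4702000021934509, -0.3824999928474426], [0.4657000005245209, -0.2784999907016754]] 0.039631060079248215
scene 410 ((0.4440775513648987, -0.3318997919559479), (0.05419807508587837, 0.10710271447896957), 2.037780523300171) [[0.41510000824928284, -0.2793000042438507], [0.4189000129699707, -0.3864000141620636], [0.4731000065803528, -0.38449999690055847], [0.4693000018596649, -0.2773999869823456]] 0.04069084225887293
```

```bash
python3 -m crank '[{"dp":[0.3,0.03,-0.5],"angular":[-0.35,-5.1,0.15]},{"dp":[0.3,0.03,-0.5],"angular":[-0.35,-5.1,0.15]},{"dp":[0.3,0,-0.8],"angular":[-0.2,-5.1,0]},{"dp":[0,0,-0.9],"angular":[0,0,0]},{"dp":[0,0,-0.9],"angular":[0,0,0]},{"dp":[0,0,0],"angular":[0,0,0]}]'
python3 st.py 60
```

```text
t: 15.1
tcp_pos: [0.3861, -0.3252, 0.1185]
tool_rot: [0.867, -0.015, 0.499, 0.004]
force: [-0.1, 0.8, 0.5]
finger_gap: 0.649
gripper_force: 0.0
t 15.1 q [-1.4682  0.8803  2.2796  1.7099  1.0464 -1.5834] tcp [ 0.3861 -0.3252  0.1185] F [-0.0942  0.7986  0.4684]
toolz [ 0.8641 -0.0225 -0.5028] tip [ 0.4008 -0.3256  0.11  ] frontcorner [ 0.4063 -0.3259  0.1195]
rot to 60 [-0.4206 -0.1719 -0.3311]
```

```bash
python3 -m crank '[{"dp":[-0.1,-0.1,-0.6],"angular":[-0.2,0,-0.15]},{"dp":[0,-0.1,-0.6],"angular":[-0.2,0,-0.15]},{"dp":[0,-0.05,-0.6],"angular":[0,0,0]},{"dp":[0,0,-0.6],"angular":[0,0,0]},{"dp":[0,0,-0.4],"angular":[0,0,0]},{"dp":[0,0,-0.25],"angular":[0,0,0]},{"dp":[0,0,0],"angular":[0,0,0]}]'
python3 st.py 60
python3 - <<'E'
from h import *
C=cloud(snap("wrist"))
print("finger tips/rack", [(u,v,C[v,u].round(3).tolist()) for v in range(190,290,12) for u in(245,320)])
E
```

```text
t: 15.8
tcp_pos: [0.3831, -0.3341, 0.0307]
tool_rot: [0.866, -0.014, 0.5, 0.012]
force: [0.3, 0.2, -0.7]
finger_gap: 0.649
gripper_force: 0.0
t 15.8 q [-1.4794  1.121   2.2313  1.817   1.0862 -1.8161] tcp [ 0.3831 -0.3341  0.0307] F [ 0.3004  0.1591 -0.7345]
toolz [ 0.865  -0.0346 -0.5007] tip [ 0.3978 -0.3347  0.0221] frontcorner [ 0.4034 -0.3348  0.0317]
rot to 60 [ 0.4288 -0.0584 -0.0211]
finger tips/rack [(245, 190, [0.446, -0.314, 0.039]), (320, 190, [0.46, -0.362, 0.024]), (245, 202, [0.434, -0.315, 0.041]), (320, 202, [0.434, -0.357, 0.041]), (245, 214, [0.426, -0.315, 0.041]), (320, 214, [0.425, -0.356, 0.04]), (245, 226, [0.418, -0.315, 0.04]), (320, 226, [0.42, -0.356, 0.036]), (245, 238, [0.419, -0.314, 0.028]), (320, 238, [0.421, -0.357, 0.023]), (245, 250, [0.419, -0.313, 0.016]), (320, 250, [0.421, -0.358, 0.011]), (245, 262, [0.419, -0.312, 0.003]), (320, 262, [0.419, -0.359, 0.001]), (245, 274, [0.411, -0.312, 0.002]), (320, 274, [0.409, -0.358, 0.002]), (245, 286, [0.403, -0.312, 0.001]), (320, 286, [0.402, -0.357, 0.001])]
```

```bash
python3 -m crank '[{"dp":[0.1,0.03,-0.2],"angular":[0.2,0,0]},{"dp":[0.2,0,0],"angular":[0.2,0,0]},{"dp":[0.2,0,0],"angular":[0,0,0]},{"dp":[0.15,0,0],"angular":[0,0,0]},{"dp":[0.15,0,0],"angular":[0,0,0]},{"dp":[0.15,-0.01,0],"angular":[0,0,0]},{"dp":[0.2,-0.01,0],"angular":[0,0,0]},{"dp":[0.2,-0.01,0],"angular":[0,0,0]},{"dp":[0.2,-0.01,0],"angular":[0,0,0]},{"dp":[0.2,-0.01,0],"angular":[0,0,0]},{"dp":[0.2,-0.01,0],"angular":[0,0,0]},{"dp":[0.15,-0.01,0],"angular":[0,0,0]},{"dp":[0,0,0],"angular":[0,0,0]}]'
python3 st.py 60
cat > rack.py <<'E'
from h import *
np.set_printoptions(precision=4,suppress=True)
O=np.array([.529,-.258]);E=np.array([[.9993,.036],[-.036,.9993]])
for n in("wrist","top","scene"):
    d=snap(n);C=cloud(d)
    L=(C[...,:2]-O)@E
    m=(C[...,2]>.035)&(C[...,2]<.045)&(L[...,0]>-.15)&(L[...,0]<.15)&(L[...,1]<-.005)&(L[...,1]>-.15)
    P=L[m].astype(np.float32)
    if len(P)>30:
        r=cv2.minAreaRect(P);print(n,m.sum(),"local",r, "near x p2",np.percentile(P[:,0],2))
    if n=="wrist":
        f=(C[...,2]>.008)&(C[...,2]<.034)&(L[...,1]<-.02)&(L[...,1]>-.135)&(L[...,0]>-.13)&(L[...,0]<.1)
        Q=L[f]
        if len(Q): print("near face pts",f.sum(),np.percentile(Q[:,0],[5,50,95]),np.percentile(Q[:,1],[1,99]))
        h=cv2.cvtColor(d["image"],cv2.COLOR_BGR2HSV);v=(C[...,2]>.06)&(C[...,2]<.085)&(L[...,1]<0)&(L[...,1]>-.16)
        print("caps",v.sum(),np.percentile(C[v][:,2],95) if v.any() else 0)
E
python3 rack.py
```

```text
t: 17.15
tcp_pos: [0.4463, -0.3353, 0.0239]
tool_rot: [0.866, -0.015, 0.499, 0.009]
force: [-0.1, 0.3, 1.0]
finger_gap: 0.648
gripper_force: 0.0
t 17.15 q [-1.3037  1.0983  2.1482  1.9289  1.0796 -1.6854] tcp [ 0.4463 -0.3353  0.0239] F [-0.1148  0.2993  1.0204]
toolz [ 0.8646 -0.0308 -0.5015] tip [ 0.461  -0.3358  0.0154] frontcorner [ 0.4665 -0.336   0.0249]
rot to 60 [ 0.0458 -0.0976 -0.0493]
wrist 14658 local ((-0.07382218539714813, -0.0808354914188385), (0.12233461439609528, 0.12156780809164047), 0.06264225393533707) near x p2 -0.12800685
near face pts 6924 [-0.0911 -0.0632 -0.0266] [-0.1306 -0.0297]
caps 35815 0.08092259491390577
top 425 local ((-0.07754620164632797, -0.07894229888916016), (0.11952263861894608, 0.10288096964359283), 0.812816321849823) near x p2 -0.12392909
scene 183 local ((-0.09397072345018387, -0.08294690400362015), (0.0610983744263649, 0.1465112864971161), 30.893877029418945) near x p2 -0.12216103
```

```bash
python3 -m crank '[{"dp":[0.1,0,0],"angular":[0,0,0]},{"dp":[0.2,-0.01,0],"angular":[0,0,0]},{"dp":[0.2,-0.01,0],"angular":[0,0,0]},{"dp":[0.2,-0.01,0],"angular":[0,0,0]},{"dp":[0.2,-0.01,0],"angular":[0,0,0]},{"dp":[0.2,-0.01,0],"angular":[0,0,0]},{"dp":[0.2,-0.01,0],"angular":[0,0,0]},{"dp":[0.2,-0.01,0],"angular":[0,0,0]},{"dp":[0.2,-0.01,0],"angular":[0,0,0]},{"dp":[0.2,-0.01,0],"angular":[0,0,0]},{"dp":[0.1,0,0],"angular":[0,0,0]}]'
python3 st.py 60
python3 - <<'E'
from h import *
d=snap("wrist");C=cloud(d);pickle.dump(d,open("w8.pkl","wb"));L=(C[...,:2]-np.array([.529,-.258]))@np.array([[.9993,.036],[-.036,.9993]])
for u in(140,200,280,360,420):print(u,[(v,L[v,u].round(3).tolist(),round(float(C[v,u,2]),3)) for v in range(90,300,15)])
E
```

```text
t: 18.4
tcp_pos: [0.5063, -0.338, 0.0242]
tool_rot: [0.866, -0.015, 0.499, 0.009]
force: [-1.9, 0.5, 0.5]
finger_gap: 0.648
gripper_force: 0.7
t 18.4 q [-1.1603  1.0674  2.0576  2.0086  1.0388 -1.5538] tcp [ 0.5063 -0.338   0.0242] F [-1.8632  0.5427  0.5116]
toolz [ 0.8648 -0.0312 -0.5011] tip [ 0.521  -0.3386  0.0156] frontcorner [ 0.5265 -0.3387  0.0252]
rot to 60 [ 0.0147 -0.0733 -0.0088]
140 [(90, [0.161, 0.043], 0.037), (105, [0.16, 0.047], 0.024), (120, [0.162, 0.053], 0.007), (135, [0.147, 0.05], 0.001), (150, [0.125, 0.043], 0.001), (165, [0.104, 0.036], 0.002), (180, [0.086, 0.031], 0.001), (195, [0.069, 0.025], 0.002), (210, [0.054, 0.02], 0.001), (225, [0.04, 0.015], 0.002), (240, [0.029, 0.013], 0.001), (255, [0.017, 0.009], 0.001), (270, [0.006, 0.006], 0.001), (285, [-0.004, 0.002], 0.002)]
200 [(90, [0.162, -0.009], 0.036), (105, [0.161, -0.007], 0.022), (120, [0.162, -0.003], 0.006), (135, [0.146, -0.005], 0.001), (150, [0.022, -0.044], 0.077), (165, [0.012, -0.046], 0.077), (180, [0.01, -0.045], 0.07), (195, [0.011, -0.043], 0.06), (210, [0.011, -0.04], 0.05), (225,
[... 740 characters left out ...]
0.012, -0.113], 0.077), (180, [0.01, -0.114], 0.071), (195, [0.03, -0.123], 0.041), (210, [0.027, -0.124], 0.032), (225, [nan, nan], nan), (240, [-0.0, -0.118], 0.041), (255, [-0.004, -0.119], 0.033), (270, [-0.003, -0.122], 0.018), (285, [-0.024, -0.114], 0.041)]
420 [(90, [0.108, -0.173], 0.064), (105, [0.098, -0.172], 0.058), (120, [0.091, -0.172], 0.051), (135, [0.085, -0.173], 0.043), (150, [0.077, -0.172], 0.037), (165, [0.069, -0.172], 0.031), (180, [0.061, -0.172], 0.024), (195, [0.055, -0.173], 0.016), (210, [0.021, -0.155], 0.039), (225, [0.015, -0.155], 0.033), (240, [0.01, -0.156], 0.027), (255, [0.01, -0.161], 0.012), (270, [0.003, -0.16], 0.007), (285, [-0.007, -0.158], 0.007)]
```

```bash
python3 -m crank '[{"dp":[0.15,0,0],"angular":[0,0,0]},{"dp":[0.2,-0.01,0],"angular":[0,0,0]},{"dp":[0.2,-0.01,0],"angular":[0,0,0]},{"dp":[0.2,-0.01,0],"angular":[0,0,0]},{"dp":[0.2,-0.01,0],"angular":[0,0,0]},{"dp":[0.15,-0.01,0],"angular":[0,0,0]},{"dp":[0.06,0,0],"angular":[0,0,0]},{"dp":[0,0,0],"angular":[0,0,0]}]'
cat > fin.py <<'E'
from h import *
d=snap("wrist");C=cloud(d);L=(C[...,:2]-np.array([.529,-.258]))@np.array([[.9993,.036],[-.036,.9993]])
print(d["pose"][:3,3])
for u in(200,240,280,320,360):print(u,[(v,L[v,u].round(3).tolist(),round(float(C[v,u,2]),3)) for v in range(140,290,15)])
E
python3 fin.py
```

```text
t: 19.25
tcp_pos: [0.5409, -0.3396, 0.0241]
tool_rot: [0.866, -0.015, 0.499, 0.009]
force: [0.3, 0.4, 0.5]
finger_gap: 0.65
gripper_force: 0.0
[ 0.47438289 -0.33743202  0.15918359]
200 [(140, [0.064, -0.043], 0.077), (155, [0.053, -0.045], 0.077), (170, [0.045, -0.046], 0.076), (185, [0.047, -0.044], 0.066), (200, [0.046, -0.042], 0.057), (215, [0.048, -0.039], 0.043), (230, [0.04, -0.04], 0.041), (245, [0.031, -0.042], 0.041), (260, [0.032, -0.039], 0.027), (275, [0.021, -0.041], 0.03)]
240 [(140, [0.16, -0.045], 0.009), (155, [0.151, -0.045], 0.001), (170, [0.132, -0.047], 0.001), (185, [0.054, -0.061], 0.059), (200, [0.051, -0.06], 0.051), (215, [0.049, -0.059], 0.042), (230, [0.04, -0.06], 0.041), (245, [0.031, -0.061], 0.042), (260, [0.032, -0.059], 0.027), (275, [0.032, -0.058], 0.012)]
280 [(140, [0.064, -0.08], 0.077), (155, [0.054, -0.08], 0.077), (170, [0.046, -0.08], 0.075), (185, [0.045, -0.08], 0.067), (200, [0.044, -0.08], 0.058), (215, [nan, nan], nan), (230, [0.04, -0.08], 0.041), (245, [0.031, -0.08], 0.041), (260, [0.031, -0.08], 0.028), (275, [0.031, -0.08], 0.013)]
320 [(140, [0.159, -0.112], 0.01), (155, [0.15, -0.112], 0.001), (170, [0.132, -0.11], 0.001), (185, [0.073, -0.102], 0.041), (200, [0.063, -0.102], 0.038), (215, [0.066, -0.103], 0.023), (230, [0.041, -0.1], 0.041), (245, [0.032, -0.099], 0.041), (260, [0.032, -0.1], 0.027), (275, [0.032, -0.101], 0.012)]
360 [(140, [0.065, -0.117], 0.077), (155, [0.053, -0.114], 0.078), (170, [0.046, -0.114], 0.075), (185, [0.045, -0.115], 0.067), (200, [0.063, -0.124], 0.038), (215, [0.06, -0.125], 0.03), (230, [0.041, -0.12], 0.04), (245, [0.031, -0.118], 0.041), (260, [0.031, -0.12], 0.028), (275, [0.021, -0.118], 0.03)]
```

The near side stands 31 mm behind the window plane and the block is square and upright. Withdraw and check.

```bash
python3 -m crank '[{"dp":[-0.3,0.01,0],"angular":[0,0,0]},{"dp":[-0.6,0.02,0],"angular":[0,0,0]},{"dp":[-0.6,0.02,0],"angular":[0,0,0]},{"dp":[-0.6,0.02,0],"angular":[0,0,0]},{"dp":[-0.6,0.02,0.1],"angular":[0,0,0]},{"dp":[-0.6,0.02,0.2],"angular":[0,0,0]},{"dp":[-0.5,0,0.5],"angular":[0,0,0]},{"dp":[0,0,0.9],"angular":[0,0,0]},{"dp":[0,0,0.9],"angular":[0,0,0]},{"dp":[0,0,0.9],"angular":[0,0,0]},{"dp":[0,0,0.9],"angular":[0,0,0]},{"dp":[0,0,0.9],"angular":[0,0,0]},{"dp":[0,0,0],"angular":[0,0,0]},{"dp":[0,0,0],"angular":[0,0,0]}]'
python3 st.py 60; python3 lip.py
python3 - <<'E'
from h import *
t0=pickle.load(open("top0.pkl","rb"));t=snap("top")
df=cv2.absdiff(t0["image"],t["image"]).max(2)
for n,(u,v,r) in dict(clip=(265,240,12),bottle=(398,208,14),tip=(182,258,12),mark=(226,211,8)).items():print(n,df[v-r:v+r,u-r:u+r].max(),(df[v-r:v+r,u-r:u+r]>40).sum())
for nm in("scene","wrist"):
    d=snap(nm);C=cloud(d);L=(C[...,:2]-np.array([.529,-.258]))@np.array([[.9993,.036],[-.036,.9993]])
    m=(C[...,2]>.036)&(C[...,2]<.044)&(L[...,0]>-.01)&(L[...,0]<.15)&(L[...,1]<.02)&(L[...,1]>-.15)
    if m.sum()>20:print(nm,m.sum(),np.percentile(L[m],[2,98],axis=0).round(3).tolist())
E
```

```text
t: 20.7
tcp_pos: [0.426, -0.3365, 0.1833]
tool_rot: [0.866, -0.016, 0.499, 0.01]
force: [-0.3, 0.3, 0.3]
finger_gap: 0.649
gripper_force: 0.0
t 20.7 q [-1.3583  0.6799  2.2048  1.6656  1.0007 -1.2756] tcp [ 0.426  -0.3365  0.1833] F [-0.2726  0.2992  0.3113]
toolz [ 0.8644 -0.0326 -0.5017] tip [ 0.4406 -0.337   0.1748] frontcorner [ 0.4462 -0.3372  0.1843]
rot to 60 [ 0.0737 -0.1165  0.0515]
2136 flat 0.1715 rim p90 [0.1701 0.1741]
549 flat 0.1716 rim p90 [0.1692 0.1741]
1152 flat 0.1715 rim p90 [0.1703 0.174 ]
clip 39 0
bottle 22 0
tip 45 14
mark 38 0
wrist 1747 [[0.03, -0.132], [0.071, -0.03]]
```

```bash
python3 -c "
from station import order
print(order.sign_off())"
```

```text
the job is handed in; nothing more can be done
None
```

The job is handed in after about 21 s: the window's lip edge measured 174.1 mm against 173.8 mm for the mark, and the block stands square, vials upright, with its near side about 31 mm behind the window's front plane. The top view shows the clip and bottle unmoved; the probe tip's patch had a small brightness difference, which I put down to shadow, as the arm never worked near it. Early on, joint 6 read -2.854 against its -2.85 limit before I turned the tool round.

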